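Snib a mortice lock's latch in

TASK

The mortice lock in the bench vice has its spring latch snibbed out; it has to go into its door with the latch snibbed in. Slide the small snib button on the face plate up towards the latch as far as it goes to free it, press the bevelled latch in until it is level with the face plate and, with it held in, slide the snib back away from it to the end of its slot, so that the latch stays in by itself. Leave the other things on the bench where they are.

Things in the scene. Friction and masses are not known exactly. Their poses are not given: they have to be found in the camera images.
- vice: blue engineer's bench vice, fixed to the bench, 100 mm jaws with their tops 137 mm above the bench; origin in the middle of the jaw gap at bench height, x along the jaws, y along the screw (handle at +y, 190 mm out, roughly towards the robot), z up
- lock (a joint): the slope at which the mortice lock (case 165 x 90 x 16 mm behind the face plate) has been clamped in the vice, rad: the angle of the face plate's outward direction from vertical, 0.44 to 0.70 (25 to 40 degrees). Clamped tight: it does not move in use. The square dead bolt, 35 mm long, 78 mm down the face plate from the latch, lies drawn in, level with the plate, and is not used
- mouth (a point): centre of the latch's mouth, on the outer surface of the lock's face plate (steel strip 235 x 24 mm, sloping). x runs along the face plate, up the slope, from the snib button towards the latch; y runs across the face plate; z points straight out of it, leaning from vertical to the vice's -x side, roughly to the robot's right. The plate reaches 100 mm up the slope from here and 135 mm down it
- latch_end (a point): middle of the outer end of the spring latch, a brass bevelled bolt 34 mm long (along the face plate, 17 mm either side of this point) and 13 mm wide. It stands 15 mm out of the face plate; the highest part is a flat 4.5 mm wide along its +y side, from which the bevel falls to the -y side. Moves straight in along -z of mouth. Same axes as mouth
- latch (a joint): how far the latch is pressed in, m: 0 fully out, 0.015 level with the face plate (its stop). It cannot go in while the snib is across (snib above about 0.0045). Free, its spring pushes back with 4 N at the start and 10 N at the end, and puts it straight out again if let go. Held in by the snib it rests at about 0.012, standing 3 mm proud
- button (a point): middle of the top of the snib button, a dark steel ribbed slide 10 mm long (along the face plate), 12 mm wide and 7 mm high above the face plate, in a slot just down the slope from the latch. Its sides towards and away from the latch are 5 mm from this point; 25 mm from the centre of the mouth (8 mm from the latch's side) at joint 0. Slides along -x of mouth, down the slope; same axes
- strike: bystander: steel strike plate 200 x 30 x 4 mm lying on the bench; origin under its centre, x along it
- cylinder: bystander: brass lock cylinder 60 mm long, 17 mm high, lying on the bench; origin under its round part, x along it
- driver: bystander: screwdriver 200 mm long lying on the bench, handle to its -x
- screwbin: bystander: small blue open bin of screws 160 x 100 x 70 mm; origin under its centre
- snib (a joint): how far the snib has been slid away from the latch, m: 0 as near the latch as it goes (its side 3 mm from the latch's), latch free; 0.010 far end of its slot, where it locks the latch: out if the latch is out, in if the latch is in by 0.0125 or more. With the latch in between it is blocked at about 0.0045. Moves against 2.5 N of friction and stays where it is left. Starts at 0.0075 to 0.010

How it is judged:
On the way, in this order (a step that is already met when the one before it is completed fails the run):
1. the snib is slid up towards the latch far enough to free it (value of joint snib below 0.004 m), for 0.1 s.
2. the latch is pressed in at least 11 mm of its 15 (value of joint latch above 0.011 m), for 0.1 s.
At the end, for the whole second after the job is handed in: the snib has been slid back at least 8 mm of its 10, and the latch, let go, stays in by at least 10.5 mm of its 15; the other things on the bench are within 30 mm of where they were (value of joint snib above 0.008 m and value of joint latch above 0.0105 m); the robot touches nothing.
It fails at once if a thing on the bench is shifted by more than 30 mm (distance of any of strike, cylinder, driver, screwbin from where it was at the start of the episode above 0.03 m).
It also fails if it takes over 35 s, if anything falls off the work surface, if the arm or the gripper's body presses on something with over 40 N, if the wrist force passes 120 N, or if a joint passes its speed limit or range.

ROBOT

A 6-joint arm with a two-finger parallel gripper is mounted at the origin on the work surface. World frame = base frame: x ahead of the robot, y to its left, z up, the work surface at z = 0. Lengths are in m, angles in rad, forces in N, time in s.
With the tool pointing down it reaches from about 0.25 to 0.725 m from the base axis. Payload 4 kg.
Tool frame: the origin (TCP) lies midway between the tips of the shut fingers; the grasp point (between the pads) lies 19 mm behind it; z points along the fingers, x is the direction in which the jaws open and shut, and the axes are right-handed (so a half turn about z gives the same grasp; the last joint's range is limited). The gripper opens to 85 mm and grips with 20 to 120 N. Pads are 22 mm wide; open, the fingers measure 114 mm over their backs; the gripper's body (76 mm by 85 mm) begins 54 mm behind the grasp point. The pads swing forward as they close: fully open they stand 13 mm farther back than shut.
Start: joints at [-1.183, 0.241, 0.005, 1.335, 0, 1.571], TCP at [0.189, -0.463, 0.231] pointing down, gripper open.
Joint ranges: [-2.72, 2.72], [-1.05, 1.87], [-1.09, 1.28], [-1.99, 2.15], [-1.42, 1.44], [-3.14, 3.14]. Speed limits (rad/s): [2.79, 2.79, 3.14, 3.14, 3.14, 3.14].

INTERFACE

Orientations are given as a unit quaternion [x, y, z, w].
In Python, from workcell import bot, vision, ticket gives the robot as it stands.
- The arm moves only by the tool play_rows, never from a script. Its argument "deltas" is one flat list of numbers, 5 for each row, row after row: the opening, from 0 (shut) to 1 (fully open), then the shift along the tool's x, y, z in units of 60 mm (1.0 is 60 mm), then the turn about the tool's z in degrees. A call has 1 to 12 rows; each row shifts and turns the pose as measured when the row begins, along the tool's axes as they then stand; what a row does not reach is not made up. A row lasts 1/8 s, in which the tool goes at most 62.5 mm and 10.7 degrees, less where a joint would pass 70% of its speed; a pose out of reach is approached as far as the arm can. A call is refused whole if a number of a shift passes 1 or a number of a turn 10.7, either way. A call with a gripper value outside its range is refused whole. The fingers move at their own pace and stop on an object; the grip force is fixed at half the most. Time passes only in rows, so rows that do not move let the fingers close. It gives the time, the measured TCP pose, the force and the opening at its end, in the units of the state.
- bot.get_obs(): the state, without advancing time (a new reading comes with each control period).
- vision.camera(name): name is "scene" or "side" or "wrist"; returns a dict with "color" (400x640x3 uint8, blue, green, red), "intrinsics" (3x3 intrinsics, pixels), "k1" (the pictures are not rectified: a ray, as slopes to the right and down, at radius r is drawn at 1 + k1 r^2 times it, then the intrinsics apply), "rvec" (rotation vector, rad) and "tvec" (3), from world to camera coordinates, as OpenCV has them. Camera axes: x right, y down, z forward; pixel columns grow to the right and rows downward; lengths in m; the calibration is good to about 2 mm. A picture is of the moment at which its call begins. There is no depth.
- ticket.job_done(): hands the job in, once; it reports no verdict.
The state is a dict: "clock": time; "joint_pos": joint angles; "joint_vel": joint speeds; "tau": joint torques, N m; "eef_pos": TCP position; "tool_rot": TCP orientation; "ft_force": force on the tool from outside, world axes, zero at the start; "ft_torque": the same for the moment, N m; "grip_width": finger opening in m.
Only numpy, scipy, OpenCV 4.12 (cv2) and the standard library are available. Lean on these libraries where they do the work, as an engineer would, in place of code of your own. Each camera call takes 0.05 s, during which the arm holds its last target. There are 200 camera calls.

## Working session

There is one attempt and no reset: what is moved stays moved. The work goes in short steps, Python scripts to look and compute and a tool call to move; the robot and the scene stay as the last step left them, time stands still between calls to the robot, and variables do not carry over. Pictures are saved under pics/ and viewed, about 8 in all and at most 12, crops included, and the job is handed in when it is done.

Besides the shell and the picture viewer there is one more tool, called after "Emit:" by a JSON object that holds its "op" and its "data". play_rows: Moves the arm, as the interface text tells. Its arguments: {"type":"object","properties":{"deltas":{"type":"array"}},"required":["deltas"]}

```bash
ls; mkdir -p pics
cat > h.py <<'E'
import numpy as np, cv2, sys
from workcell import bot, vision, ticket
def snap(n,fn):
    c=vision.camera(n); cv2.imwrite(fn,c["color"]); np.savez(fn+".npz",**{k:np.array(v) for k,v in c.items()}); return c
E
python3 - <<'E'
from h import *
for n in("scene","side","wrist"): c=snap(n,f"pics/{n}0.png"); print(n,c["intrinsics"],c["k1"],c["rvec"],c["tvec"])
print(bot.get_obs())
a=[cv2.imread(f"pics/{n}0.png") for n in("scene","side")]
E
```

```text
pics
scene [[497.10290525   0.         316.62823025]
 [  0.         497.10290525 194.56901388]
 [  0.           0.           1.        ]] 0.04254770754986065 [ 1.65696834  1.68585535 -0.8450148 ] [-0.04720838 -0.2354696   1.8578191 ]
side [[433.11232085   0.         323.81573968]
 [  0.         433.11232085 206.88969944]
 [  0.           0.           1.        ]] -0.09032722009712982 [ 0.51150582 -2.76678342  1.04313971] [0.5899813  0.22897904 0.84020653]
wrist [[290.2457792    0.         322.21305447]
 [  0.         290.2457792  198.59302082]
 [  0.           0.           1.        ]] -0.0021219523219680584 [-2.41971039  1.62636771  0.21851772] [-0.49923974 -0.03423646  0.37844747]
{'clock': 0.15, 'joint_pos': array([-1.18300013e+00,  2.41252849e-01,  4.02125938e-03,  1.33521257e+00,
       -1.06485267e-05,  1.57080662e+00]), 'joint_vel': array([ 6.87754057e-04,  4.45340428e-04,  3.36680100e-03,  9.02283424e-06,
       -1.04351376e-03, -1.14003394e-03]), 'tau': array([-1.08561439e-03, -3.72633934e+01,  2.52639288e+01,  1.23500708e-02,
       -1.26894279e-04,  7.31181984e-06]), 'eef_pos': array([ 0.1888861 , -0.46241943,  0.23060627]), 'tool_rot': array([ 8.30102018e-01, -5.57610940e-01, -6.86907182e-04, -4.54997356e-04]), 'ft_force': array([-0.65364171,  0.44112414, -0.5768512 ]), 'ft_torque': array([-0.00835654,  0.01035287,  0.01819212]), 'grip_width': 0.08527751082521275}
```

View pics/scene0.png

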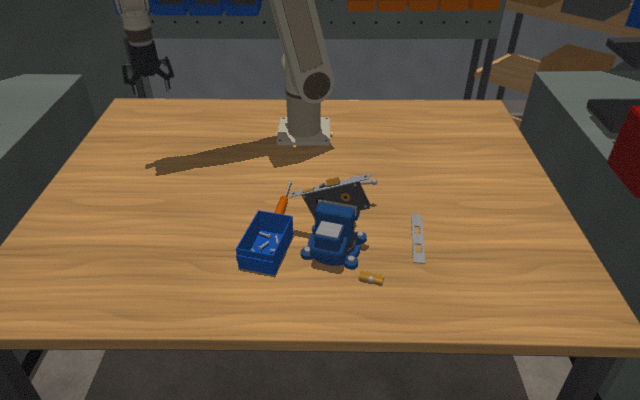

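View pics/side0.png

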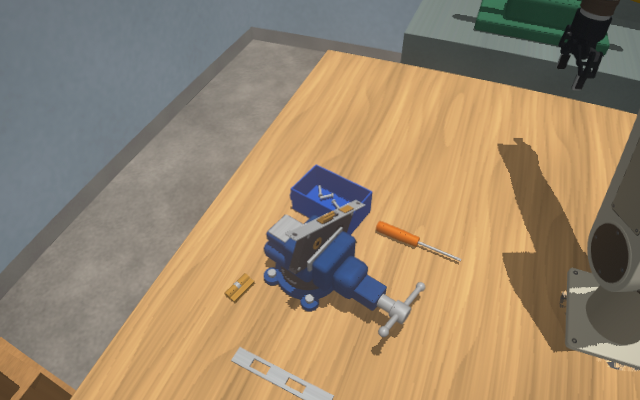

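The scene view shows the vice at about (335,235), with the plate running from (292,194) to (376,180) and rising to the right. The side view shows the plate from (295,236) to (365,203). Next I'll enlarge crops of both.

Run:
```python
import cv2,numpy as np
a=cv2.resize(cv2.imread("pics/scene0.png")[165:225,280:390],None,fx=7,fy=7,interpolation=cv2.INTER_CUBIC)
b=cv2.resize(cv2.imread("pics/side0.png")[190:250,280:380],None,fx=7.7,fy=7.7*0+2.8,interpolation=cv2.INTER_CUBIC) if 0 else cv2.resize(cv2.imread("pics/side0.png")[190:250,280:390],None,fx=7,fy=7,interpolation=cv2.INTER_CUBIC)
cv2.imwrite("pics/a.png",a);cv2.imwrite("pics/b.png",b)
```

```text
(no output)
```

View pics/a.png

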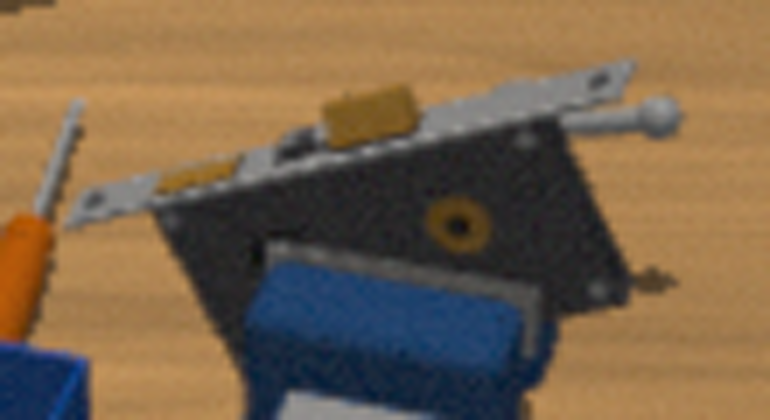

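View pics/b.png

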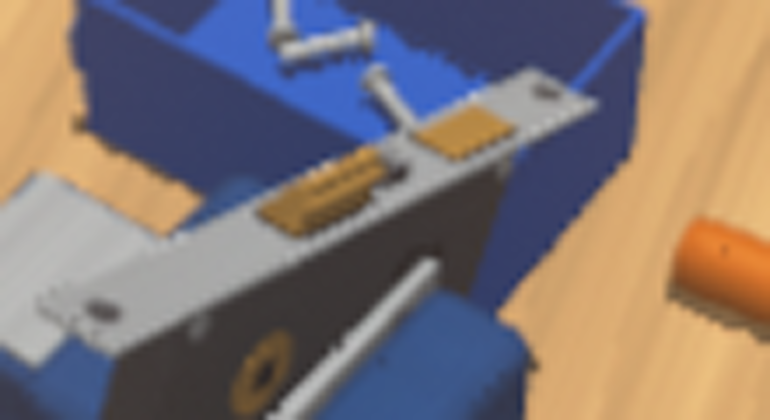

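Plate corners, holes and the latch's top edge can be read in both views. I'll fit the lock frame (position, yaw, slope) to them.

```bash
cat > fit.py <<'E'
from h import *
from scipy.optimize import least_squares
from scipy.spatial.transform import Rotation as R
def proj(c,P):
    X=R.from_rotvec(c["rvec"]).apply(np.atleast_2d(P))+c["tvec"]; u=X[:,:2]/X[:,2:]
    u=u*(1+float(c["k1"])*(u**2).sum(1,keepdims=True)); K=c["intrinsics"]
    return u*[K[0,0],K[1,1]]+K[:2,2]
def frame(yaw,s):   # columns x,y,z of mouth
    z=np.array([-np.sin(s)*np.cos(yaw),-np.sin(s)*np.sin(yaw),np.cos(s)])
    x=np.array([np.cos(s)*np.cos(yaw),np.cos(s)*np.sin(yaw),np.sin(s)])
    return np.c_[x,np.cross(z,x),z]
C={n:np.load(f"pics/{n}0.png.npz") for n in("scene","side")}
E
cat > f1.py <<'E'
from fit import *
# (x,y,z mm) , scene crop, side crop ; 'a','b' unknown hole x
pts=[((100,12,0),(635,62),(118,353)),((100,-12,0),(616,103),(45,300)),((-135,12,0),(98,190),(600,103)),((-135,-12,0),(68,226),(530,68)),
 (('a',0,0),(600,80),(103,311)),(('b',0,0),(95,200),(547,91)),((-17,6.5,15),(322,100),None),((17,6.5,15),(410,85),None)]
def pred(p):
    F=frame(p[3],p[4]); out=[];lab=[]
    for m,s,d in pts:
        m=np.array([{'a':p[5],'b':p[6]}.get(v,v) for v in m],float)/1000; P=p[:3]+F@m
        for n,o,q in(("scene",(280,165),s),("side",(280,190),d)):
            if q: out.append(proj(C[n],P)[0]-(np.array(q)+.5)/7-o+.5); lab.append((n,tuple(np.round(m*1000))))
    return np.array(out),lab
r=least_squares(lambda p:pred(p)[0].ravel(),[.45,.05,.2,1.5,.55,90,-125],loss="soft_l1",x_scale=[.01,.01,.01,.1,.1,1,1])
print(np.round(r.x,4));
for e,l in zip(*pred(r.x)): print(l,np.round(e,1))
print(np.round(frame(*r.x[3:5]),3)); np.save("pose.npy",r.x[:5])
for n in C: print(n,proj(C[n],r.x[:3]+frame(*r.x[3:5])@np.array([-.033,0,.007])))
o=bot.get_obs();print(o["eef_pos"],R.from_quat(o["tool_rot"]).as_matrix().round(3))
E
python3 f1.py
```

```text
[ 5.895000e-01  1.033000e-01  1.855000e-01  1.288800e+00  4.569000e-01
  8.992910e+01 -1.245951e+02]
('scene', (np.float64(100.0), np.float64(12.0), np.float64(0.0))) [-0.3 -0.6]
('side', (np.float64(100.0), np.float64(12.0), np.float64(0.0))) [-0.2 -0.2]
('scene', (np.float64(100.0), np.float64(-12.0), np.float64(0.0))) [ 0.3 -1.1]
('side', (np.float64(100.0), np.float64(-12.0), np.float64(0.0))) [-1.   0.3]
('scene', (np.float64(-135.0), np.float64(12.0), np.float64(0.0))) [-2.2 -0.1]
('side', (np.float64(-135.0), np.float64(12.0), np.float64(0.0))) [-0.2  0.2]
('scene', (np.float64(-135.0), np.float64(-12.0), np.float64(0.0))) [-0.9 -0.1]
('side', (np.float64(-135.0), np.float64(-12.0), np.float64(0.0))) [0.2 0. ]
('scene', (np.float64(90.0), np.float64(0.0), np.float64(0.0))) [-0.1  0.4]
('side', (np.float64(90.0), np.float64(0.0), np.float64(0.0))) [0.  0.4]
('scene', (np.float64(-125.0), np.float64(0.0), np.float64(0.0))) [-0.   0.2]
('side', (np.float64(-125.0), np.float64(0.0), np.float64(0.0))) [0.1 0.5]
('scene', (np.float64(-17.0), np.float64(6.0), np.float64(15.0))) [0.5 0.2]
('scene', (np.float64(17.0), np.float64(6.0), np.float64(15.0))) [-0.5 -0.4]
[[ 0.25  -0.961 -0.123]
 [ 0.862  0.278 -0.424]
 [ 0.441 -0.     0.897]]
scene [[321.3279106  184.27996151]]
side [[335.00147868 211.66866372]]
[ 0.1888861  -0.46241943  0.23060627] [[ 0.378 -0.926 -0.001]
 [-0.926 -0.378  0.002]
 [-0.002  0.    -1.   ]]
```

The fit is good to about 1 px: mouth near (0.590, 0.103, 0.186), slope 0.46 rad. The tool stays vertical, so the fingertip shape decides how to hold the latch and push the snib at once. I'll check it in the wrist view.

View pics/wrist0.png

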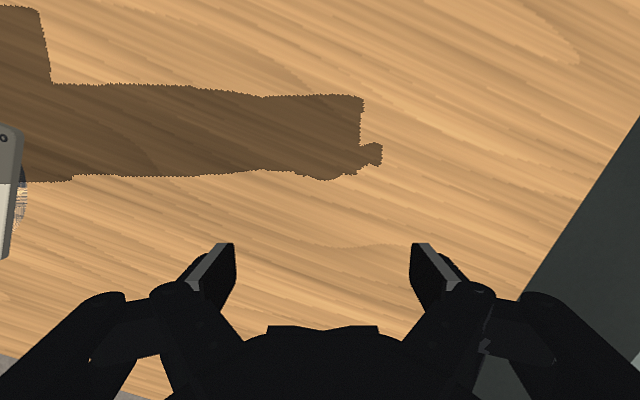

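The wrist view shows the pads as thin tips about 7 mm thick (strip at (222–235, 243)). Next I'll plan the move to a hover over the lock.

```bash
cat > plan.py <<'E'
from fit import *
p=np.load("pose.npy"); F=frame(*p[3:]); M=p[:3]
def tool(): 
    o=bot.get_obs(); return o,R.from_quat(o["tool_rot"]).as_matrix(),o["eef_pos"]
def rows(goal,yaw_deg,n,g):
    o,T,e=tool(); a=np.degrees(np.arctan2(T[1,0],T[0,0])); d=(yaw_deg-a+180)%360-180; d=d if abs(d)>1e-9 else 0
    print("turn",-d)
    for i in range(n):
        y=np.radians(a+d*i/n); X=np.array([np.cos(y),np.sin(y),0]); Z=np.array([0,0,-1.]); Y=np.cross(Z,X)
        s=(np.array(goal)-e)/n; print(g,*np.round([s@X/.06,s@Y/.06,s@Z/.06,-d/n],2),sep=", ")
def inmouth(P): return (F.T@(np.array(P)-M))*1000
E
python3 - <<'E'
from plan import *
w=np.load("pics/wrist0.png.npz"); o,T,e=tool()
Rc=R.from_rotvec(w["rvec"]).as_matrix(); cam=-Rc.T@w["tvec"]; print("cam in tool",T.T@(cam-e),"optical axis",T.T@Rc[2], "img right",T.T@Rc[0])
rows(M+[0,0,.10],np.degrees(p[3]),14,0.3)
E
```

```text
cam in tool [ 0.00028901 -0.06535981 -0.14266315] optical axis [-5.33629954e-04  2.61097132e-01  9.65312386e-01] img right [9.99999618e-01 8.08090768e-04 3.34233325e-04]
turn -141.62689911797486
0.3, -0.44, -0.7, -0.07, -10.12
0.3, -0.31, -0.76, -0.07, -10.12
0.3, -0.17, -0.81, -0.07, -10.12
0.3, -0.03, -0.82, -0.07, -10.12
0.3, 0.11, -0.82, -0.07, -10.12
0.3, 0.26, -0.78, -0.07, -10.12
0.3, 0.39, -0.73, -0.07, -10.12
0.3, 0.51, -0.65, -0.07, -10.12
0.3, 0.62, -0.55, -0.07, -10.12
0.3, 0.7, -0.43, -0.07, -10.12
0.3, 0.77, -0.3, -0.07, -10.12
0.3, 0.81, -0.16, -0.07, -10.12
0.3, 0.83, -0.02, -0.07, -10.12
0.3, 0.81, 0.13, -0.07, -10.12
```

Emit:
{"op": "play_rows", "data": {"deltas": [0.3, -0.44, -0.7, -0.2, -10.1, 0.3, -0.31, -0.76, -0.2, -10.1, 0.3, -0.17, -0.81, -0.2, -10.1, 0.3, -0.03, -0.82, -0.15, -10.1, 0.3, 0.11, -0.82, -0.1, -10.1, 0.3, 0.26, -0.78, -0.1, -10.1, 0.3, 0.39, -0.73, 0, -10.1, 0.3, 0.51, -0.65, 0, -10.1, 0.3, 0.62, -0.55, 0, -10.1, 0.3, 0.7, -0.43, 0, -10.1]}}

```text
clock: 1.4
eef_pos: [0.4724, -0.0423, 0.2877]
tool_rot: [0.951, 0.31, -0.0, -0.002]
ft_force: [0.3, -0.7, 0.3]
grip_width: 0.0257
```

Run:
```python
from plan import *
rows(M+F@np.array([-.033,0,0])+[0,0,.085],np.degrees(p[3]),8,0.3); print(tool()[2])
```

```text
turn -37.763634749880964
0.3, 0.33, -0.06, 0.07, -4.72
0.3, 0.33, -0.04, 0.07, -4.72
0.3, 0.33, -0.01, 0.07, -4.72
0.3, 0.33, 0.02, 0.07, -4.72
0.3, 0.33, 0.05, 0.07, -4.72
0.3, 0.33, 0.07, 0.07, -4.72
0.3, 0.32, 0.1, 0.07, -4.72
0.3, 0.31, 0.13, 0.07, -4.72
[ 0.47240411 -0.04228413  0.287728  ]
```

Emit:
{"op": "play_rows", "data": {"deltas": [0.3, 0.66, -0.1, 0, -9.4, 0.3, 0.66, 0.0, 0, -9.4, 0.3, 0.66, 0.12, 0.2, -9.4, 0.3, 0.62, 0.23, 0.25, -9.4, 0.3, 0, 0, 0, 0]}}

```text
clock: 2.02
eef_pos: [0.5883, 0.0789, 0.2573]
tool_rot: [0.792, 0.611, -0.001, -0.003]
ft_force: [-0.7, -0.9, 0.4]
grip_width: 0.0258
```

Run:
```python
from plan import *
c=snap("wrist","pics/wrist1.png"); o,T,e=tool(); print(e,T.round(3),inmouth(e),o["grip_width"])
np.savez("w1.npz",T=T,e=e)
cv2.imwrite("pics/w1c.png",cv2.resize(c["color"][60:360,140:540],None,fx=2,fy=2,interpolation=cv2.INTER_CUBIC))
for m in([100,12,0],[-135,12,0],[-17,6.5,15],[17,6.5,15],[-35,6,7]): print(m,(proj(c,M+F@(np.array(m)/1e3))[0]-[140,60])*2)
```

```text
[0.58774743 0.07790613 0.25842205] [[ 0.255  0.967 -0.004]
 [ 0.967 -0.255  0.003]
 [ 0.002 -0.005 -1.   ]] [ 9.88077743 -5.3307411  76.43671644] 0.025441821423421117
[100, 12, 0] [736.48961403 294.81422862]
[-135, 12, 0] [162.05284439 222.39345921]
[-17, 6.5, 15] [371.77988358 272.67329234]
[17, 6.5, 15] [460.22609722 285.50394716]
[-35, 6, 7] [339.3936263  263.65755791]
```

View pics/w1c.png

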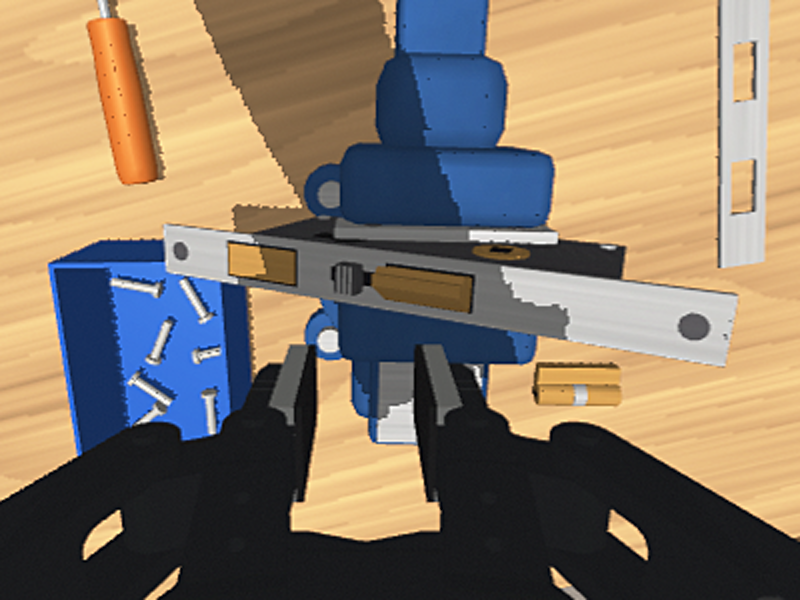

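The wrist crop shows the plate corners at (738,293), (725,366), (165,225), (165,272), the button at (332–362, 262–297) and the latch at (372–474, 267–312). The pad tips are about 5.5 mm thick each. Shut, they make an 11×22 mm tip that can hold the latch with its upslope edge while its downslope edge pushes the snib. I'll refit with this view.

```bash
cat >> f1.py <<'E'
print("----")
W=np.load("pics/wrist1.png.npz")
wp=[((100,12,0),(738,293)),((100,-12,0),(725,366)),((-135,12,0),(165,225)),((-135,-12,0),(166,272)),(('a',0,0),(694,326)),(('b',0,0),(181,250))]
def wres(p):
    F=frame(p[3],p[4])
    return np.array([proj(W,p[:3]+F@(np.array([{'a':p[5],'b':p[6]}.get(v,v) for v in m],float)/1000))[0]-(np.array(q)+.5)/2-[139.5,59.5] for m,q in wp])
r=least_squares(lambda p:np.r_[pred(p)[0].ravel()*.5,wres(p).ravel()],r.x,loss="soft_l1",x_scale=[.01,.01,.01,.1,.1,1,1])
print(np.round(r.x,4)); print(wres(r.x).round(1)); print(pred(r.x)[0].round(1).tolist())
np.save("pose.npy",r.x[:5]); F=frame(*r.x[3:5])
for m in([-95.5,6.5,0],[-60.5,6.5,0],[-17,6.5,15],[17,6.5,15],[17,6.5,0],[-17,-6.5,0],[17,-6.5,0],[-33,0,7],[-35,0,7]): print(m,((proj(W,r.x[:3]+F@(np.array(m)/1e3))[0]-[139.5,59.5])*2).round())
E
python3 f1.py | sed -n '/----/,$p'
python3 - <<'E'
import cv2
a=cv2.imread("pics/wrist1.png")
cv2.imwrite("pics/w1d.png",cv2.resize(a[170:230,245:385],None,fx=5.7,fy=5.7,interpolation=cv2.INTER_CUBIC))
E
```

```text
----
[ 5.895000e-01  1.037000e-01  1.855000e-01  1.293600e+00  4.591000e-01
  8.975120e+01 -1.252076e+02]
[[ 0.2  0.4]
 [-0.3  0.1]
 [-0.6 -0.6]
 [ 0.5  0.2]
 [ 0.1 -0.4]
 [-0.   0.3]]
[[-0.2, -0.8], [0.0, -0.0], [0.4, -1.3], [-0.9, 0.5], [-2.1, 0.1], [-0.5, 0.3], [-0.8, 0.1], [-0.1, 0.2], [0.0, 0.2], [0.2, 0.6], [-0.1, 0.5], [-0.0, 0.6], [0.6, 0.3], [-0.4, -0.5]]
[-95.5, 6.5, 0] [231. 244.]
[-60.5, 6.5, 0] [296. 253.]
[-17, 6.5, 15] [374. 274.]
[17, 6.5, 15] [462. 286.]
[17, 6.5, 0] [474. 277.]
[-17, -6.5, 0] [389. 297.]
[17, -6.5, 0] [472. 310.]
[-33, 0, 7] [346. 280.]
[-35, 0, 7] [341. 279.]
```

View pics/w1d.png

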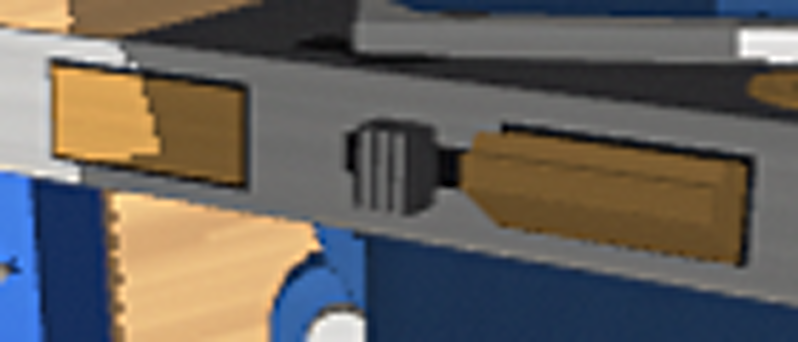

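All three views agree to under 1 px, and the button sits at snib ≈ 8–9 mm. Shut the gripper and go down just below the button.

```bash
cat >> plan.py <<'E'
def to(*targets):
    o,T,e=tool(); print("now",inmouth(e).round(1),"F mouth",(F.T@o["ft_force"]).round(1),"w",round(o["grip_width"],4),"turn",round(np.degrees(np.arctan2(T[1,0],T[0,0])-p[3]),2))
    for t in targets:
        q=M+F@(np.array(t)/1e3); print(t,(T.T@(q-e)/.06).round(3)); e=q
E
python3 -c "
from plan import *
to((-38,0,45),(-58,0,4.5),(-46,0,4.5),(-38,0,4.5))"
```

```text
now [ 9.7 -5.4 76.6] F mouth [ 0.3 -0.2 -1.1] w 0.0254 turn 1.1
(-38, 0, 45) [-0.479 -0.094  0.824]
(-58, 0, 4.5) [-0.001  0.004  0.753]
(-46, 0, 4.5) [ 0.179  0.003 -0.088]
(-38, 0, 4.5) [ 0.12   0.002 -0.059]
```

Emit:
{"op": "play_rows", "data": {"deltas": [0, -0.48, -0.09, 0.0, 1.1, 0, 0, 0, 0.4, 0, 0, 0, 0, 0.42, 0, 0, 0, 0, 0, 0, 0, 0, 0, 0, 0]}}

```text
clock: 2.7
eef_pos: [0.5729, 0.0471, 0.2125]
tool_rot: [0.801, 0.599, 0.0, -0.001]
ft_force: [0.2, -0.2, -0.6]
grip_width: 0.0001
```

```bash
python3 -c "
from plan import *
to((-58,0,4.5),(-46,0,4.5),(-38,0,4.5))"
```

```text
now [-40.9   0.5  50.3] F mouth [-0.4 -0.3 -0.5] w 0.0001 turn -0.54
(-58, 0, 4.5) [0.081 0.008 0.811]
(-46, 0, 4.5) [ 0.179 -0.002 -0.088]
(-38, 0, 4.5) [ 0.12  -0.001 -0.059]
```

Emit:
{"op": "play_rows", "data": {"deltas": [0, 0.04, 0, 0.4, 0, 0, 0.04, 0, 0.25, 0, 0, 0, 0, 0.12, 0, 0, 0, 0, 0, 0]}}

```text
clock: 3.2
eef_pos: [0.5768, 0.0516, 0.17]
tool_rot: [0.801, 0.598, 0.004, 0.001]
ft_force: [-0.3, 0.5, 0.2]
grip_width: 0.0003
```

```bash
python3 -c "
from plan import *
to((-58,0,4.5),(-46,0,4.5),(-38,0,4.5))"
```

```text
now [-54.8  -2.    9.9] F mouth [ 0.4  0.5 -0. ] w 0.0003 turn -0.62
(-58, 0, 4.5) [-0.008 -0.034  0.103]
(-46, 0, 4.5) [ 0.18  -0.001 -0.088]
(-38, 0, 4.5) [ 0.12  -0.001 -0.059]
```

Emit:
{"op": "play_rows", "data": {"deltas": [0, -0.01, -0.03, 0.11, 0, 0, 0, 0, 0, 0, 0, 0.09, 0, -0.044, 0, 0, 0.09, 0, -0.044, 0, 0, 0, 0, 0, 0]}}

```text
clock: 3.82
eef_pos: [0.5785, 0.0617, 0.1701]
tool_rot: [0.801, 0.598, 0.004, 0.002]
ft_force: [-0.7, -1.4, -0.0]
grip_width: 0.0002
```

```bash
python3 -c "
from plan import *
to((-46,0,4.5),(-38,0,4.5))"
```

```text
now [-45.6  -0.9   5.5] F mouth [-1.4  0.3  0.7] w 0.0002 turn -0.66
(-46, 0, 4.5) [ 0.001 -0.015  0.017]
(-38, 0, 4.5) [ 0.12  -0.001 -0.059]
```

Emit:
{"op": "play_rows", "data": {"deltas": [0, 0.06, -0.01, -0.02, 0, 0, 0.06, 0, -0.03, 0, 0, 0.06, 0, -0.03, 0]}}

```text
clock: 4.2
eef_pos: [0.5793, 0.0667, 0.1741]
tool_rot: [0.803, 0.596, -0.002, 0.006]
ft_force: [-0.7, -2.2, 1.3]
grip_width: -0.0003
```

```bash
python3 -c "
from plan import *
to((-38,0,4.5))"
```

```text
now [-39.4  -0.3   6.8] F mouth [-1.5  0.1  2.2] w -0.0003 turn -0.9
(-38, 0, 4.5) [ 0.038 -0.006  0.023]
```

Emit:
{"op": "play_rows", "data": {"deltas": [0, 0.05, 0, 0.0, 0, 0, 0.05, 0, 0.0, 0, 0, 0.05, 0, -0.02, 0, 0, 0, 0, 0, 0]}}

```text
clock: 4.7
eef_pos: [0.5799, 0.0685, 0.1753]
tool_rot: [0.804, 0.594, -0.008, 0.011]
ft_force: [-1.0, -1.5, 0.8]
grip_width: 0.0004
```

Run:
```python
from plan import *
to((-38,0,4.5))
c=snap("side","pics/side2.png"); d=snap("wrist","pics/wrist2.png")["color"]
a=cv2.resize(c["color"][185:245,290:370],None,fx=5,fy=5,interpolation=cv2.INTER_CUBIC)
b=cv2.resize(d[140:300,220:420],None,fx=2,fy=2,interpolation=cv2.INTER_CUBIC)[:300]
cv2.imwrite("pics/c2.png",np.hstack([a,b]))
```

```text
now [-37.2  -0.4   7. ] F mouth [-1.2  0.6  1.4] w 0.0004 turn -1.18
(-38, 0, 4.5) [ 0.007 -0.007  0.043]
```

View pics/c2.png

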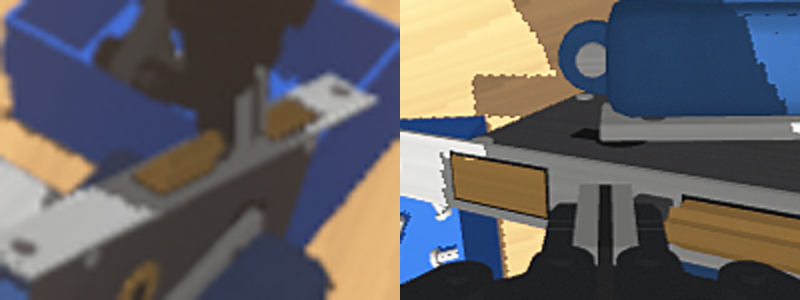

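The picture shows the button at (637–672, 195–230) hard up near the latch, so the snib is freed. The finger pair looks nearer 13–14 mm thick than 11. Back off, lift and move over the latch.

Emit:
{"op": "play_rows", "data": {"deltas": [0, -0.06, 0, 0, 1.0, 0, 0, 0, -0.45, 0, 0, 0, 0, -0.45, 0, 0, 0, 0, 0, 0]}}

```text
clock: 5.3
eef_pos: [0.5797, 0.0706, 0.2309]
tool_rot: [0.809, 0.588, -0.004, 0.008]
ft_force: [0.6, 0.3, -0.4]
grip_width: -0.0002
```

```bash
python3 -c "
from plan import *
to((-10,0,26),(-10,0,17),(-10,0,3),(-26,0,3))"
```

```text
now [-10.7   0.4  56. ] F mouth [ 0.2 -0.5 -0.5] w -0.0002 turn -2.13
(-10, 0, 26) [ 0.239 -0.007  0.439]
(-10, 0, 17) [ 0.069 -0.004  0.133]
(-10, 0, 3) [ 0.107 -0.006  0.207]
(-26, 0, 3) [-0.237  0.008  0.122]
```

Emit:
{"op": "play_rows", "data": {"deltas": [0, 0.24, -0.01, 0.2, -2.1, 0, 0, 0, 0.24, 0, 0, 0, 0, 0, 0]}}

```text
clock: 5.68
eef_pos: [0.5823, 0.0861, 0.1986]
tool_rot: [0.797, 0.604, -0.006, 0.006]
ft_force: [-0.8, 0.3, 0.6]
grip_width: -0.0003
```

```bash
python3 -c "
from plan import *
to((-10,0,26),(-10,0,17),(-10,0,3),(-26,0,3))"
```

```text
now [-11.    2.1  20.1] F mouth [0.3 0.9 0.5] w -0.0003 turn 0.18
(-10, 0, 26) [-0.029  0.036 -0.095]
(-10, 0, 17) [ 0.069 -0.     0.133]
(-10, 0, 3) [ 0.107 -0.     0.207]
(-26, 0, 3) [-0.237 -0.001  0.122]
```

Emit:
{"op": "play_rows", "data": {"deltas": [0, 0.05, 0.02, 0.09, 0, 0, 0.05, 0.01, 0.09, 0, 0, 0.04, 0, 0.08, 0]}}

```text
clock: 6.05
eef_pos: [0.5853, 0.0932, 0.1837]
tool_rot: [0.797, 0.604, -0.006, 0.006]
ft_force: [-3.3, -2.5, 9.0]
grip_width: -0.0001
```

```bash
python3 -c "
from plan import *
to((-10,0,3),(-26,0,3))"
```

```text
now [-10.8   1.2   3.3] F mouth [1.  2.5 9.5] w -0.0001 turn 0.15
(-10, 0, 3) [ 0.014  0.02  -0.001]
(-26, 0, 3) [-0.237 -0.001  0.122]
```

Emit:
{"op": "play_rows", "data": {"deltas": [0, 0.01, 0.01, 0.06, 0, 0, 0, 0, 0.05, 0]}}

```text
clock: 6.3
eef_pos: [0.5854, 0.0933, 0.1834]
tool_rot: [0.797, 0.604, -0.005, 0.007]
ft_force: [-6.5, -0.3, 15.4]
grip_width: -0.0002
```

```bash
python3 -c "
from plan import *
to((-18,0,3),(-26,0,3))"
```

```text
now [-10.9   1.1   3.1] F mouth [ 5.   6.2 14.7] w -0.0002 turn 0.13
(-18, 0, 3) [-0.105  0.017  0.056]
(-26, 0, 3) [-0.119 -0.001  0.061]
```

Latch bottomed at TCP z = 3.1 mm with about 15 N on it. Slide down the slope while holding it pressed.

Emit:
{"op": "play_rows", "data": {"deltas": [0, -0.06, 0.01, 0.06, 0, 0, -0.06, 0.01, 0.06, 0, 0, -0.06, 0, 0.06, 0]}}

```text
clock: 6.68
eef_pos: [0.587, 0.0874, 0.1817]
tool_rot: [0.797, 0.604, 0.005, 0.006]
ft_force: [-2.5, 3.6, 11.1]
grip_width: 0.0003
```

```bash
python3 -c "
from plan import *
to((-18,0,3),(-26,0,3))"
```

```text
now [-16.3  -2.    3.9] F mouth [7.4 3.4 8.8] w 0.0003 turn 0.27
(-18, 0, 3) [-0.018 -0.035  0.025]
(-26, 0, 3) [-0.119 -0.001  0.059]
```

Emit:
{"op": "play_rows", "data": {"deltas": [0, 0.04, -0.03, 0.04, 0, 0, 0.02, -0.01, 0.06, 0, 0, -0.05, 0, 0.1, 0, 0, -0.05, 0, 0.1, 0]}}

```text
clock: 7.18
eef_pos: [0.588, 0.087, 0.1804]
tool_rot: [0.797, 0.604, 0.015, 0.01]
ft_force: [-10.6, 5.6, 26.4]
grip_width: 0.0005
```

```bash
python3 -c "
from plan import *
to((-18,0,3),(-26,0,3))"
```

```text
now [-16.9  -3.1   2.8] F mouth [14.  11.7 22.6] w 0.0005 turn 0.27
(-18, 0, 3) [-0.018 -0.052  0.002]
(-26, 0, 3) [-0.12  -0.003  0.058]
```

Emit:
{"op": "play_rows", "data": {"deltas": [0, -0.06, -0.03, 0.07, 0, 0, -0.06, -0.02, 0.07, 0, 0, -0.06, -0.01, 0.07, 0]}}

```text
clock: 7.55
eef_pos: [0.5882, 0.0851, 0.18]
tool_rot: [0.795, 0.606, 0.029, 0.01]
ft_force: [-3.7, 3.3, 13.5]
grip_width: -0.0003
```

Run:
```python
from plan import *
to((-18,0,3),(-26,0,3))
d=snap("wrist","pics/wrist3.png")["color"]
cv2.imwrite("pics/c3.png",cv2.resize(d[150:270,220:440],None,fx=3.5,fy=3.5,interpolation=cv2.INTER_CUBIC))
```

```text
now [-18.7  -3.8   3.2] F mouth [ 8.   4.5 11.2] w -0.0003 turn 0.55
(-18, 0, 3) [ 0.012 -0.063 -0.005]
(-26, 0, 3) [-0.121 -0.004  0.055]
```

View pics/c3.png

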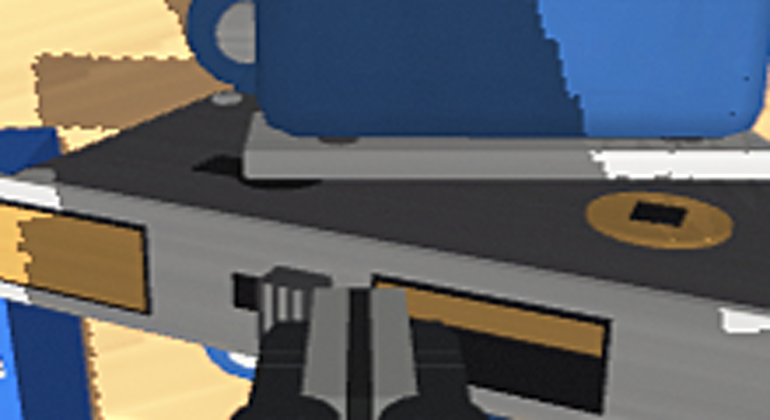

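The latch is in, and the button at (262–330, 268–330) sits directly ahead of the finger, being pushed (about 3.5 mm of slot left). Keep sliding.

Emit:
{"op": "play_rows", "data": {"deltas": [0, -0.07, -0.02, 0.065, 0, 0, -0.07, -0.02, 0.065, 0, 0, -0.06, -0.01, 0.06, 0]}}

```text
clock: 7.98
eef_pos: [0.5883, 0.0803, 0.1776]
tool_rot: [0.794, 0.607, 0.041, 0.011]
ft_force: [-2.4, 3.4, 10.5]
grip_width: -0.0002
```

```bash
python3 -c "
from plan import *
to((-18,0,3),(-26,0,3))"
```

```text
now [-23.9  -5.2   3. ] F mouth [7.1 3.2 8.3] w -0.0002 turn 0.79
(-18, 0, 3) [ 0.092 -0.083 -0.044]
(-26, 0, 3) [-0.122 -0.005  0.053]
```

Emit:
{"op": "play_rows", "data": {"deltas": [0, -0.06, -0.01, 0.045, 0, 0, -0.06, 0, 0.04, 0]}}

```text
clock: 8.22
eef_pos: [0.5884, 0.0795, 0.1773]
tool_rot: [0.792, 0.608, 0.048, 0.008]
ft_force: [-3.9, 8.4, 10.4]
grip_width: -0.0
```

```bash
python3 -c "
from plan import *
to((-26,0,3),(-15,0,30))"
```

```text
now [-24.7  -5.6   3.1] F mouth [10.9  6.   6.2] w -0.0 turn 1.03
(-26, 0, 3) [-0.017 -0.094  0.002]
(-15, 0, 30) [-0.003  0.034 -0.485]
```

Stopped at the slot end (Fx 10.9 N). Ease off, lift clear and look.

Emit:
{"op": "play_rows", "data": {"deltas": [0, 0.03, 0, -0.03, 0, 0, 0, 0, -0.5, 0, 0, 0, 0, -0.7, 0, 0, 0, 0, -0.3, 0, 0, 0, 0, 0, 0]}}

```text
clock: 8.85
eef_pos: [0.5805, 0.076, 0.2687]
tool_rot: [0.793, 0.608, 0.046, 0.008]
ft_force: [0.3, 0.3, -0.6]
grip_width: -0.0001
```

Run:
```python
from plan import *
to((-26,0,3))
c=snap("wrist","pics/wrist4.png"); q=(proj(c,M+F@np.array([-.03,0,0]))[0]).astype(int); print(q)
x,y=q-[75,50]; x=max(x,0);y=max(y,0); o=np.array([x,y])
cv2.imwrite("pics/c4.png",cv2.resize(c["color"][y:y+110,x:x+150],None,fx=5,fy=5,interpolation=cv2.INTER_CUBIC))
for m in([-17,6,3],[-17,6,15],[17,6,3],[17,6,15],[-40,0,7],[-35,0,7],[-30,0,7],[-25,0,7]): print(m,((proj(c,M+F@(np.array(m)/1e3))[0]-o)*5).round())
```

```text
now [10.9  1.1 87.5] F mouth [ 0.1 -0.2 -0.7] w -0.0001 turn 0.94
(-26, 0, 3) [-0.023 -0.087  1.534]
[318 194]
[-17, 6, 3] [443. 231.]
[-17, 6, 15] [416. 252.]
[17, 6, 3] [648. 260.]
[17, 6, 15] [629. 283.]
[-40, 0, 7] [306. 254.]
[-35, 0, 7] [333. 258.]
[-30, 0, 7] [360. 262.]
[-25, 0, 7] [388. 266.]
```

View pics/c4.png

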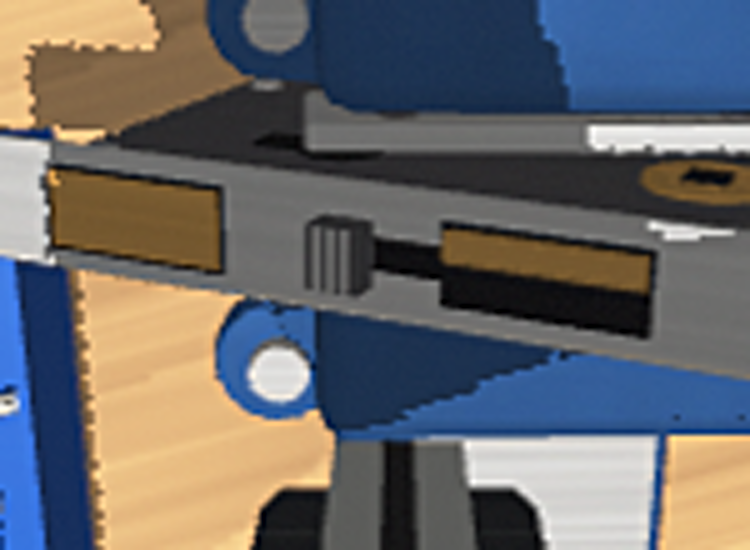

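The button is at (331,257), which matches x = −35 mm (predicted (333,258)), so the snib is at about 10 mm with no slot left beyond it. The latch stays in, with only its flat strip showing at (440–655, 225–290). Handing in.

```bash
python3 -c "
from h import *
print(bot.get_obs()['ft_force']); print(ticket.job_done())"
```

```text
[-0.56700097 -0.50223228 -0.67699038]
the job is handed in; nothing more can be done
None
```

The latch is now snibbed in. I slid the snib up to free it and pressed the latch in with the shut fingertips. With it still held in, I slid the snib back until it stopped at the end of its slot, then lifted the arm clear and handed the job in at about 9 s of the 35 s allowed.

**Last checks:**
- **Snib and latch:** the last wrist picture, taken with the arm clear, puts the button where a full 10 mm of travel would put it. The latch was staying in by itself.
- **Contact:** the force reading was about zero at hand-in.
- **Bystanders:** I didn't measure the strike, cylinder, driver and bin again at the end. No move went near them.

**Disagreements:**
- **Fingertips:** they proved thicker than I first measured, about 14 mm for the pair instead of 11. The first slide rode up a little at the button, so I pressed harder and it went through.
- **Drift:** the tool also tilted about 5° and drifted about 5 mm sideways during the push, with no visible effect on the result.

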